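# Hang the bolt pail on the weighing stand and hold the reading

### The job

Weigh the pail that has bolts in it: keeping it upright, hang it by its bail handle on the twin hook of the weighing stand, with both prongs under the bail, and let go. Once it hangs there, press the spring plunger on the stand's reading unit right down to its stop to hold the reading, then let it come back up. Leave the empty pail and the other things on the bench where they are.

Things in the scene. Friction and masses are not known exactly. Their poses are not given: they have to be found in the camera images.
- bolt_pail: Pail to weigh: round sheet steel, 104 mm across, 74 mm high, bolts (fixed) inside, about 0.3 kg. Stiff upright bail of 6 mm dark wire: legs at its y = +-55 mm, level top bar along its y, centreline 150 mm above the underside, straight over y = +-48 mm; wooden grip 15 mm thick, 36 mm long on the bar's middle; 75 mm free below it. Origin: centre of underside, z up.
- bolt_pail_grip (a point): Centre of the wooden grip of the bolt pail's bail (on the bar's centreline, 150 mm above the pail's underside); y runs along the bar.
- empty_pail: A second pail of the same make and size, but empty; to be left alone. Origin: centre of the underside.
- stand: Fixed weighing stand, at most 240 mm high: base plate 30 mm above the bench; 24 mm column at its x = +88 mm bears a twin hook: two 8 mm steel prongs reach to -x at y = +-36 mm (64 mm clear between), dip to a valley at x = 0, turn up to tips at x = -22 mm, 230 mm high. Reading unit: grey box 100x95 mm, 70 mm high, at x = -85, y = +130 mm, plunger on top. Origin: on the bench under the valley, z up.
- hook_seat (a point): Where the centre of the grip comes to rest when the bail sits in the valleys of both prongs: midway between the two valleys, 213 mm above the bench (the bar then lies along the stand's y). The grip and the fingers that hold it fit between the prongs.
- hold_plunger (a joint): Travel of the spring plunger: 0 up, 0.012 m fully down at its stop; presses straight down with 3 N rising to 8 N, returns by itself.
- plunger_top (a point): Middle of the top of the plunger's black mushroom head, 36 mm in diameter; 109 mm above the bench when up.
- arrow_magnet: Red arrow-shaped welding magnet, 60x90x21 mm, lying on the bench; leave it. Origin: centre of the underside.
- flux_tin: Round tin with a green lid, 58 mm across, 28 mm high; leave it. (A fixed bench vise, 160 mm high, stands between the pails and the stand.) Origin: centre of the underside.

How it is judged:
On the way, in this order (a step that is already met when the one before it is completed fails the run):
1. the bolt pail hangs on both prongs of the hook, let go (distance between bolt_pail_grip and hook_seat below 0.022 m and z of bolt_pail_grip in the frame of stand above 0.204 m and angle between the y axis of bolt_pail and the y axis of stand, either way round below 0.25 rad and contact force between bolt_pail and stand above 1 N and contact force between the fingers and bolt_pail below 0.05 N), for 0.2 s.
2. the plunger is pressed down to its stop (value of joint hold_plunger above 0.0108 m), for 0.1 s.
At the end, for the whole second after the job is handed in: The bolt pail hangs at rest (under 0.06 m/s), untouched, on both prongs: grip centre within 22 mm of the hook seat and at most 9 mm below it, bar within 0.25 rad of the stand's y, pail within 0.25 rad of upright; plunger up again (under 2 mm); bystanders left (distance between bolt_pail_grip and hook_seat below 0.022 m and z of bolt_pail_grip in the frame of stand above 0.204 m and angle between the y axis of bolt_pail and the y axis of stand, either way round below 0.25 rad and angle between bolt_pail's own z axis and vertical below 0.25 rad and contact force between bolt_pail and stand above 1 N and linear speed of bolt_pail below 0.06 m/s and value of joint hold_plunger below 0.002 m).
It fails at once if the plunger is pressed before the pail is on the hook (value of joint hold_plunger above 0.005 m and distance between bolt_pail_grip and hook_seat above 0.03 m).
It fails at once if the bolt pail is tipped by more than 0.8 rad (angle between bolt_pail's own z axis and vertical above 0.8 rad).
It fails at once if the empty pail is moved by more than 30 mm (distance of empty_pail from where it was at the start of the episode above 0.03 m).
It fails at once if the magnet is moved by more than 30 mm (distance of arrow_magnet from where it was at the start of the episode above 0.03 m).
It fails at once if the flux tin is moved by more than 30 mm (distance of flux_tin from where it was at the start of the episode above 0.03 m).
It also fails if it takes over 64 s, if anything falls off the work surface, if the arm or the gripper's body presses on something with over 40 N, if the wrist force passes 120 N, or if a joint passes its speed limit or range.

### The arm

A 6-joint arm with a two-finger parallel gripper is mounted at the origin on a cart in front of the work surface, level with it; the furniture and walls round the work are solid. World frame = base frame: x ahead of the robot, y to its left, z up, the work surface at z = 0. Lengths are in m, angles in rad, forces in N, time in s.
With the tool pointing down it reaches from about 0.3 to 0.775 m from the base axis. Payload 14.6 kg.
Tool frame: the origin (TCP) lies on the mounting face of the last link; the fingertips stand 199 mm ahead of it and the grasp point (between the pads) lies 180 mm ahead of it; z points along the fingers, y is the direction in which the jaws open and shut (so a half turn about z gives the same grasp; the last joint's range is limited). The gripper opens to 94 mm and grips with 3 to 60 N. Pads are 16 mm wide; open, the fingers measure 119 mm over their backs; the gripper's body (75 mm by 177 mm) begins 78 mm behind the grasp point.
Start: joints at [1.281, 0.3, 1.521, -0, 1.321, -0.067], TCP at [0.122, 0.536, 0.405] pointing down, gripper open.
Joint ranges: [-3.03, 3.03], [-0.79, 2.21], [0.23, 2.52], [-1.04, 4.18], [0, 3.07], [-2.55, 2.55]. Speed limits (rad/s): [2.22, 2.22, 2.57, 3.14, 3.14, 3.14].

### API

Orientations are given as [roll, pitch, yaw] about the fixed x, y, z axes, in that order (R = Rz(yaw) Ry(pitch) Rx(roll)).
In Python, from station import sensors, vision, job gives the robot as it stands. The module is installed in compiled form; this text tells all that it offers.
- The arm moves only by the tool arm_command, never from a script. Its argument "plan" is one flat list of numbers, 5 for each row, row after row: the closure, from -1 (fully open) to 1 (shut), so that 0 is half open, then the shift along the world's x, y, z scaled (see below), then the turn about the world's z scaled (see below). A call has 1 to 20 rows; each row is the pose to reach, as a shift and turn from the pose commanded when the call began; what a row does not reach only later rows make up. The controller multiplies each number of a shift by 400 mm and each number of a turn by 120 degrees. A row lasts 1/10 s, in which the tool goes at most 50 mm and 8.59 degrees, less where a joint would pass 70% of its speed; a pose out of reach is approached as far as the arm can. A call with a number of a shift or a turn outside -1 to 1 is refused whole. A call with a gripper value outside its range is refused whole. The fingers move at their own pace and stop on an object; "newtons" is the grip in N (left out, the last holds). Time passes only in rows, so rows that repeat a pose let the fingers close. It gives the time, the measured TCP pose, the force and the opening at its end, in the units of the state.
- sensors.get_obs(): the state, without advancing time (a new reading comes with each control period).
- vision.camera(name): name is "scene" or "top" or "wrist"; returns the picture (480x640x3 uint8, blue, green, red); there is no depth.
- vision.camera_params(name): a dict with "intrinsics" (3x3 intrinsics, pixels), "k1" (the pictures are not rectified: a ray, as slopes to the right and down, at radius r is drawn at 1 + k1 r^2 times it, then the intrinsics apply), "rvec" (rotation vector, rad) and "tvec" (3), from world to camera coordinates, as OpenCV has them. Camera axes: x right, y down, z forward; pixel columns grow to the right and rows downward; lengths in m; the calibration is good to about 2 mm. A picture is of the moment at which its call begins: read the wrist's pose just before it. camera_params takes no time and is no camera call; for the wrist camera it gives the pose at the moment of the call.
- job.hand_in(): hands the job in, once; it reports no verdict.
Trained networks look in the newest picture that a camera, given by its name, has taken for a name from the list of things; names that differ only in an ending like _2 or _b are one class to them, and where a whole thing is asked for, a point or a joint stands for the part that bears it (a point fixed in the world has none). Each returns a list of dicts, best first, with "confidence" (0 to 1); they miss things now and then, are a little off and sometimes report something else, mostly with a low value. They report only what shows in the picture. A call takes as long as a camera call.
- vision.search_frame(name, camera): "at" ([row, column] in pixels, amid what is visible of it).
- vision.silhouettes(name, camera): "mask" (480x640 bool, what is visible of it) and "at" ([row, column] in pixels, amid what is visible of it).
- vision.pinpoint(name, camera): "at" ([row, column] in pixels: a listed point, or the origin of a listed thing).
The state is a dict: "time_s": time; "qpos": joint angles; "joint_vel": joint speeds; "tau": joint torques, N m; "ee_pos": TCP position; "eef_rot": TCP orientation; "force": force on the tool from outside, world axes, zero at the start; "moment": the same for the moment, N m; "grip_width": finger opening in m.
Only numpy, scipy, OpenCV 4.12 (cv2) and the standard library are available. Lean on these libraries where they do the work, as an engineer would, in place of code of your own. Each camera call takes 0.05 s, during which the arm holds its last target.

## Working session

There is one attempt and no reset: what is moved stays moved. The work goes in short steps, Python scripts to look and compute and a tool call to move; the robot and the scene stay as the last step left them, time stands still between calls to the robot, and variables do not carry over. Pictures are saved under pics/ and viewed, and the job is handed in when it is done.

Besides the shell and the picture viewer there is one more tool, called after "Call:" in YAML: its name, and indented under it one key for each argument. arm_command: Moves the arm, as the interface text tells. Its arguments: {"type":"object","properties":{"plan":{"type":"array"},"newtons":{"type":"number"}},"required":["plan"]}

```bash
mkdir -p pics; python3 - <<'E'
from station import sensors, vision, job
import cv2, numpy as np
o=sensors.get_obs()
for k,v in o.items(): print(k,np.round(v,4))
for c in ["scene","top","wrist"]:
    im=vision.camera(c); cv2.imwrite(f"pics/{c}0.png",im)
    p=vision.camera_params(c); print(c,{k:np.round(v,4).tolist() for k,v in p.items()})
E
```

```text
time_s 0.0
qpos [ 1.2814  0.3005  1.5216 -0.      1.3207 -0.0666]
joint_vel [-0.001   0.0016 -0.0002  0.0002  0.0018  0.0014]
tau [-3.70000e-03 -5.31797e+01 -3.52744e+01  7.07000e-02  2.43000e-02
  0.00000e+00]
ee_pos [0.1215 0.5364 0.4041]
eef_rot [-3.1404e+00 -1.0000e-04  2.9188e+00]
force [-0.2715  0.0909  0.0256]
moment [0.0398 0.0038 0.028 ]
grip_width 0.0939
scene {'intrinsics': [[440.5955, 0.0, 328.2963], [0.0, 440.5955, 231.6372], [0.0, 0.0, 1.0]], 'k1': 0.0334, 'rvec': [2.1388, -0.6611, 0.3195], 'tvec': [-0.4431, 0.3445, 0.8663]}
top {'intrinsics': [[517.7149, 0.0, 323.7412], [0.0, 517.7149, 235.0022], [0.0, 0.0, 1.0]], 'k1': -0.0244, 'rvec': [2.2094, -2.1633, 0.1126], 'tvec': [0.0324, 0.5759, 1.1217]}
wrist {'intrinsics': [[404.9591, 0.0, 322.3714], [0.0, 404.9591, 231.4716], [0.0, 0.0, 1.0]], 'k1': -0.0056, 'rvec': [-2.2829, -1.824, -0.2438], 'tvec': [-0.5507, -0.0296, 0.392]}
```

View pics/scene0.png

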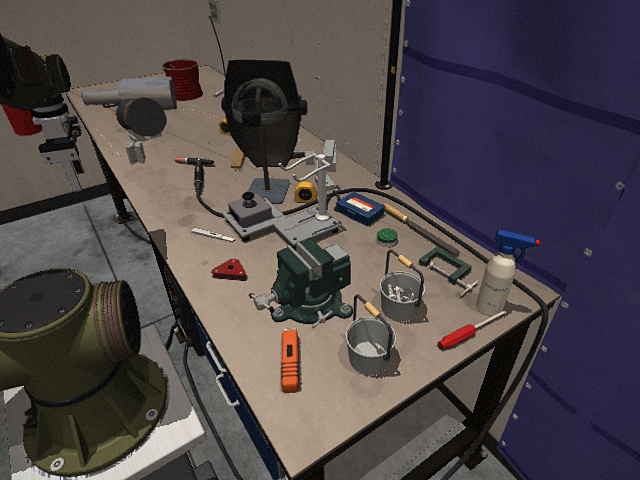

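View pics/top0.png

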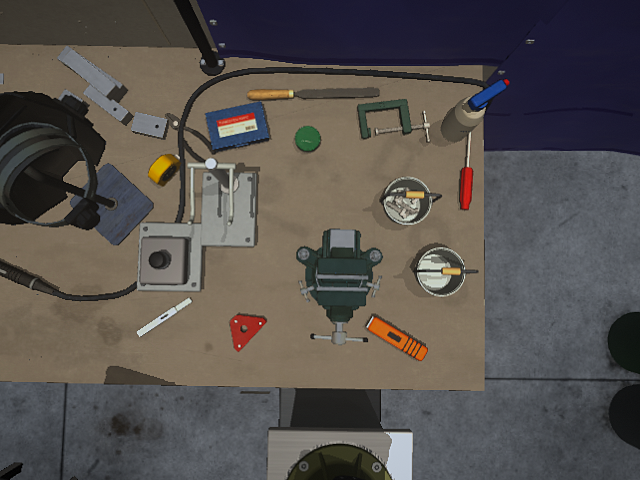

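View pics/wrist0.png

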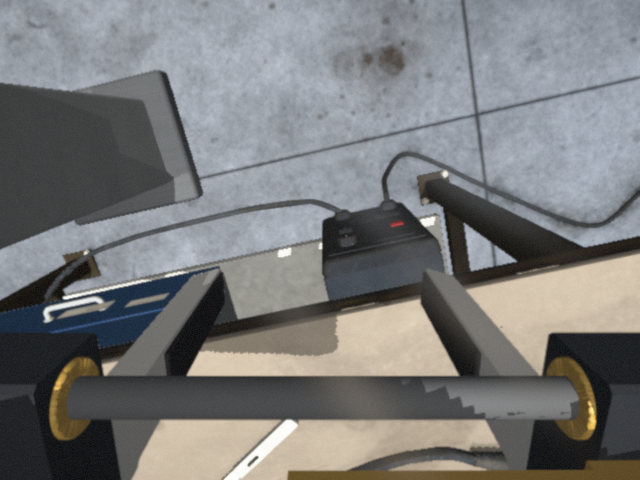

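The bolt pail is the farther one, at about (407,200) in the top picture. The empty pail is at (440,270). The stand's hook is at about (212,195), with the plunger at (160,260) and the vise at (340,275) between the pails and the stand. Next I'll work out positions.

```bash
cat > h.py <<'E'
from station import sensors, vision, job
import cv2, numpy as np
def cam(c):
    p=vision.camera_params(c); R=cv2.Rodrigues(np.array(p['rvec'],float))[0]
    return np.array(p['intrinsics']),p['k1'],R,np.array(p['tvec'],float).ravel()
def ray(c,at,P=None):
    K,k,R,t=P or cam(c)
    d=cv2.undistortPoints(np.array([[[at[1],at[0]]]],float),K,np.array([k,0,0,0.]))[0,0]
    return -R.T@t, R.T@np.array([d[0],d[1],1])
def plane(c,at,z,P=None):
    o,d=ray(c,at,P); return o+d*(z-o[2])/d[2]
def proj(c,X,P=None):
    K,k,R,t=P or cam(c)
    return cv2.projectPoints(np.array(X,float).reshape(-1,3),cv2.Rodrigues(R)[0],t,K,np.array([k,0,0,0.]))[0][:,0]
def tri(obs):
    A=np.zeros((3,3));b=np.zeros(3)
    for o,d in obs:
        d=d/np.linalg.norm(d);M=np.eye(3)-np.outer(d,d);A+=M;b+=M@o
    X=np.linalg.solve(A,b)
    return X,[np.linalg.norm((np.eye(3)-np.outer(d,d)/(d@d))@(X-o)) for o,d in obs]
E
python3 - <<'E'
from h import *
for c in ["scene","top"]:
    im=vision.camera(c)
Z=dict(bolt_pail=0,bolt_pail_grip=.15,empty_pail=0,stand=0,hook_seat=.213,plunger_top=.109,arrow_magnet=0,flux_tin=0)
for n,z in Z.items():
    r={}
    for c in ["top","scene"]:
        for d in vision.pinpoint(n,c)[:2]:
            print(n,c,np.round(d['at'],1),round(d['confidence'],2),np.round(plane(c,d['at'],z),4))
            r.setdefault(c,d['at'])
    if len(r)==2:
        X,e=tri([ray(c,a) for c,a in r.items()]); print('   tri',np.round(X,4),np.round(e,4))
im=vision.camera("top"); cv2.imwrite("pics/tz1.png",cv2.resize(im[140:310,120:280],None,fx=3.5,fy=3.5,interpolation=cv2.INTER_CUBIC))
cv2.imwrite("pics/tz2.png",cv2.resize(im[160:310,360:500],None,fx=4,fy=4,interpolation=cv2.INTER_CUBIC))
im=vision.camera("scene"); cv2.imwrite("pics/sz1.png",cv2.resize(im[130:250,210:350],None,fx=5,fy=5,interpolation=cv2.INTER_CUBIC))
print(sensors.get_obs()['time_s'])
E
```

```text
bolt_pail top [201.1 403.1] 0.83 [ 0.6587 -0.1353  0.    ]
bolt_pail_grip top [191.9 416.7] 0.61 [ 0.6546 -0.1367  0.15  ]
bolt_pail_grip scene [259.5 407.1] 0.75 [ 0.6613 -0.1295  0.15  ]
   tri [ 0.6538 -0.1356  0.1578] [0.0007 0.0007]
empty_pail top [274.8 432.6] 0.6 [ 0.4924 -0.2034  0.    ]
empty_pail top [225.7 227.5] 0.49 [0.5935 0.2618 0.    ]
empty_pail scene [358.6 371.5] 0.61 [ 0.5068 -0.2084  0.    ]
   tri [ 0.4985 -0.2068  0.0031] [0.0074 0.0074]
stand top [223.5 225.5] 0.69 [0.5984 0.2665 0.    ]
stand scene [235.1 293.7] 0.81 [0.591  0.2639 0.    ]
   tri [ 0.5966  0.2686 -0.0051] [0.0027 0.0027]
hook_seat top [209.6 211.3] 0.73 [0.6016 0.2567 0.213 ]
hook_seat scene [170.3 292.5] 0.87 [0.602 0.266 0.213]
   tri [0.5991 0.2565 0.2185] [0.002 0.002]
plunger_top top [257.2 151.3] 0.72 [0.5149 0.3958 0.109 ]
plunger_top scene [190.4 248.6] 0.49 [0.5245 0.3998 0.109 ]
   tri [0.5177 0.3922 0.1153] [0.0034 0.0034]
arrow_magnet top [324.6 241.3] 0.8 [0.3733 0.2234 0.    ]
arrow_magnet top [139.5 303.3] 0.42 [0.7962 0.0955 0.    ]
arrow_magnet scene [271.2 233.4] 0.97 [0.378  0.2192 0.    ]
   tri [ 0.3759  0.2223 -0.0013] [0.003 0.003]
flux_tin top [326.6 244.6] 0.69 [0.369  0.2159 0.    ]
flux_tin top [141.  308.3] 0.55 [0.793 0.084 0.   ]
flux_tin scene [242.1 385.8] 0.7 [0.7933 0.0838 0.    ]
   tri [0.5077 0.043  0.2246] [0.1835 0.1835]
1.15
```

View pics/tz1.png

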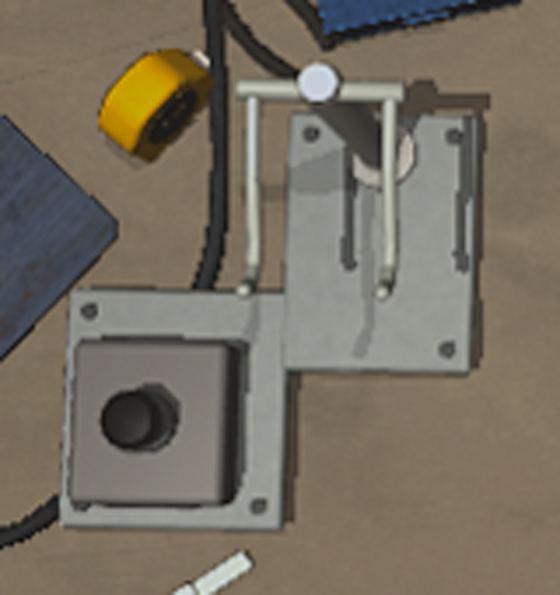

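View pics/tz2.png

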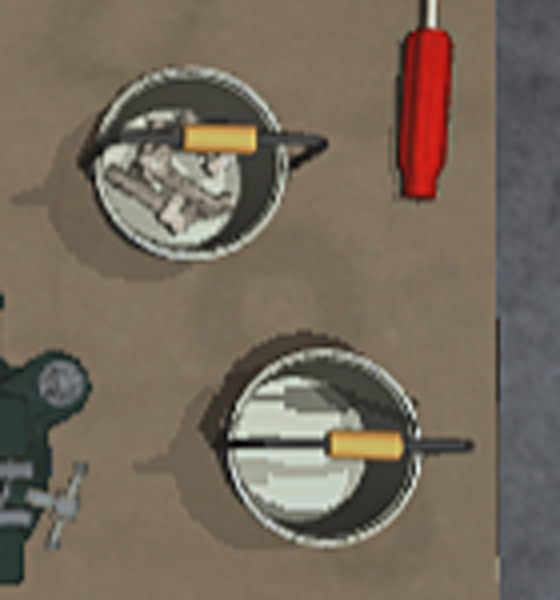

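View pics/sz1.png

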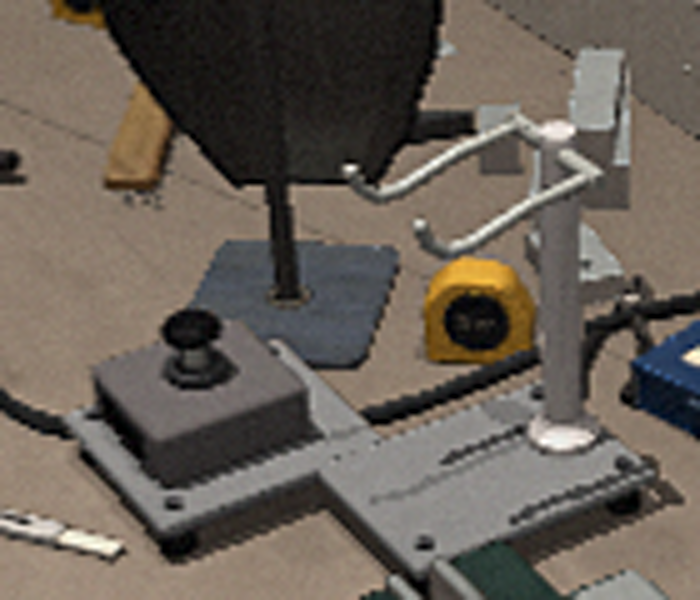

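```bash
cat > fit.py <<'E'
from h import *
from scipy.optimize import least_squares
PT,PS=cam("top"),cam("scene")
t=lambda u,v:(u/3.5+120,v/3.5+140)
s=lambda u,v:(u/5+210,v/5+130)
obs=[((-.022,.036,.230),t(245,290),PT),((-.022,-.036,.230),t(383,292),PT),((.088,0,.24),t(319,82),PT),
((-.022,.036,.230),s(350,172),PS),((-.022,-.036,.230),s(420,228),PS),((.088,0,.24),s(557,132),PS),
((-.085,.130,.109),t(131,418),PT),((-.085,.130,.109),s(192,323),PS)]
def res(q):
    c,sn=np.cos(q[2]),np.sin(q[2]);r=[]
    for X,p,P in obs:
        W=(q[0]+c*X[0]-sn*X[1],q[1]+sn*X[0]+c*X[1],X[2])
        r+=list(proj('',W,P)[0]-np.array(p))
    return np.array(r)
f=least_squares(res,[.6,.26,0],loss='soft_l1'); print(f.x); print(np.round(res(f.x).reshape(-1,2),1))
q=f.x;c,sn=np.cos(q[2]),np.sin(q[2]); print('plunger',q[0]+c*-.085-sn*.13,q[1]+sn*-.085+c*.13)
for n,i in (('tipL',(0,3)),('tipR',(1,4)),('col',(2,5)),('pl',(6,7))):
    X,e=tri([ray('',obs[j][1][::-1],obs[j][2]) for j in i]);print(n,np.round(X,4),np.round(e,4))
# grip
z=lambda u,v:(u/4+360,v/4+160)
a=plane('',z(184,136)[::-1],.15,PT);b=plane('',z(257,140)[::-1],.15,PT);print('grip ends',a,b,(a+b)/2)
l=plane('',z(88,155)[::-1],.0,PT);print(plane('',z(189,163)[::-1],.074,PT))
E
python3 fit.py
python3 - <<'E'
from h import *
im=vision.camera("scene");cv2.imwrite("pics/sz2.png",cv2.resize(im[240:380,330:450],None,fx=5,fy=4,interpolation=cv2.INTER_CUBIC))
E
```

```text
[0.59686336 0.25372647 0.00486932]
[[ 0.7 -0.2]
 [ 1.  -0.1]
 [ 0.4 -1.4]
 [-1.2 -0.5]
 [-1.4 -0.5]
 [-0.8 -1.8]
 [-0.1 -0.3]
 [-1.4 -0.3]]
plunger 0.5112313545113509 0.3833110346630746
tipL [0.5763 0.2904 0.2277] [0.002 0.002]
tipR [0.5771 0.2189 0.227 ] [0.0022 0.0022]
col [0.6855 0.2551 0.2339] [0.0021 0.0021]
pl [0.5127 0.3825 0.1077] [0.0023 0.0023]
grip ends [ 0.64981901 -0.11534553  0.15      ] [ 0.64868421 -0.15186298  0.15      ] [ 0.64925161 -0.13360425  0.15      ]
[ 0.64819076 -0.13154182  0.074     ]
```

View pics/sz2.png

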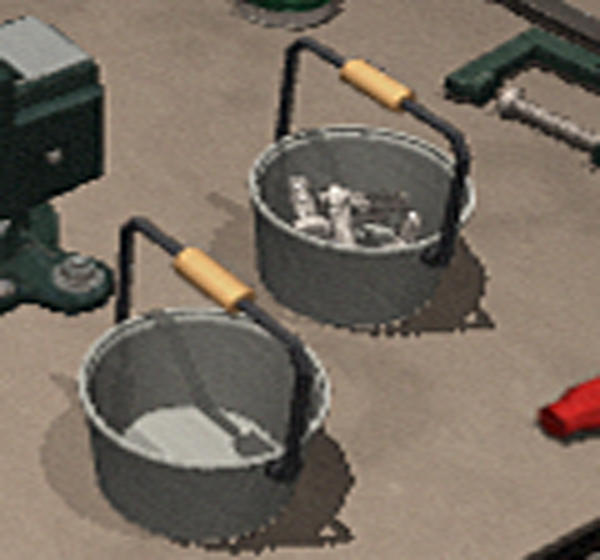

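Call:
arm_command:
  plan: [-1,0.7,-0.84,0.24,-0.33,-1,0.7,-0.84,0.24,-0.33,-1,0.7,-0.84,0.24,-0.33,-1,0.7,-0.84,0.24,-0.33,-1,0.7,-0.84,0.24,-0.33,-1,0.7,-0.84,0.24,-0.33,-1,0.7,-0.84,0.24,-0.33,-1,0.7,-0.84,0.24,-0.33,-1,0.7,-0.84,0.24,-0.33,-1,0.7,-0.84,0.24,-0.33,-1,0.7,-0.84,0.24,-0.33]
  newtons: 30

```text
time_s: 2.3
ee_pos: [0.4018, 0.1998, 0.5006]
eef_rot: [3.142, -0.0, 2.225]
force: [-0.5, 0.6, 1.0]
grip_width: 0.0939
```

Call:
arm_command:
  plan: [-1,0.62,-0.835,-0.12,-0.33,-1,0.62,-0.835,-0.12,-0.33,-1,0.62,-0.835,-0.12,-0.33,-1,0.62,-0.835,-0.12,-0.33,-1,0.62,-0.835,-0.12,-0.33,-1,0.62,-0.835,-0.12,-0.33,-1,0.62,-0.835,-0.12,-0.33,-1,0.62,-0.835,-0.12,-0.33,-1,0.62,-0.835,-0.12,-0.33,-1,0.62,-0.835,-0.12,-0.33,-1,0.62,-0.835,-0.12,-0.33]

```text
time_s: 3.4
ee_pos: [0.6496, -0.1319, 0.4522]
eef_rot: [-3.141, -0.0, 1.538]
force: [-0.3, 0.0, 1.3]
grip_width: 0.0942
```

```bash
python3 - <<'E'
from h import *
o=sensors.get_obs();print(np.round(o['ee_pos'],4),np.round(o['eef_rot'],4),o['time_s'])
P=cam("wrist");im=vision.camera("wrist");cv2.imwrite("pics/w1.png",im)
print('camC',-P[2].T@P[3])
for n in ("bolt_pail_grip",):
    for d in vision.pinpoint(n,"wrist")[:2]: print(d['at'],d['confidence'],plane("wrist",d['at'],.15,P))
for X in ([.65,-.134,.15],[.651,-.086,.15],[.649,-.182,.15]): print(proj('',X,P))
E
```

```text
[ 0.6496 -0.1319  0.4522] [-3.1407e+00 -4.0000e-04  1.5379e+00] 3.4
camC [ 0.65365367 -0.05460517  0.43326407]
[227.3, 326.9] 0.78 [ 0.65461397 -0.12876663  0.15      ]
[[320.76688861 234.46825027]]
[[319.86729059 167.99674455]]
[[321.59286996 295.46809937]]
```

View pics/w1.png

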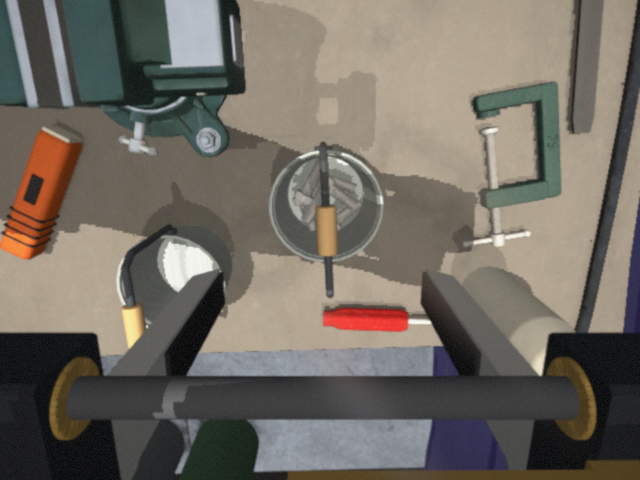

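Wrist view: the bolt pail's grip is at about (327,231), and its bar runs from (323,147) to (330,294). The empty pail is at lower left.

```bash
python3 - <<'E'
from h import *
P=cam("wrist");im=vision.camera("wrist")
cv2.imwrite("pics/w1z.png",cv2.resize(im[130:310,260:400],None,fx=4,fy=3.3*4/4,interpolation=cv2.INTER_CUBIC))
hsv=cv2.cvtColor(im,cv2.COLOR_BGR2HSV)
m=cv2.inRange(hsv,(8,90,80),(28,255,255));m[:, :300]=0;m[:,350:]=0;m[:190]=0;m[270:]=0
ys,xs=np.nonzero(m);print(len(xs),xs.min(),xs.max(),ys.min(),ys.max())
c=(ys.mean(),xs.mean());print(c,plane('',c,.153,P))
a=plane('',(160,323.8),.15,P);b=plane('',(290,329.8),.15,P);print(a,b,-np.arctan2(*(a-b)[:2]))
E
```

```text
967 316 337 205 255
(np.float64(230.15718717683558), np.float64(326.3205791106515)) [ 0.65415242 -0.13024305  0.153     ]
[ 0.65391072 -0.08057181  0.15      ] [ 0.65540318 -0.17807236  0.15      ] 0.015305973380061514
```

View pics/w1z.png

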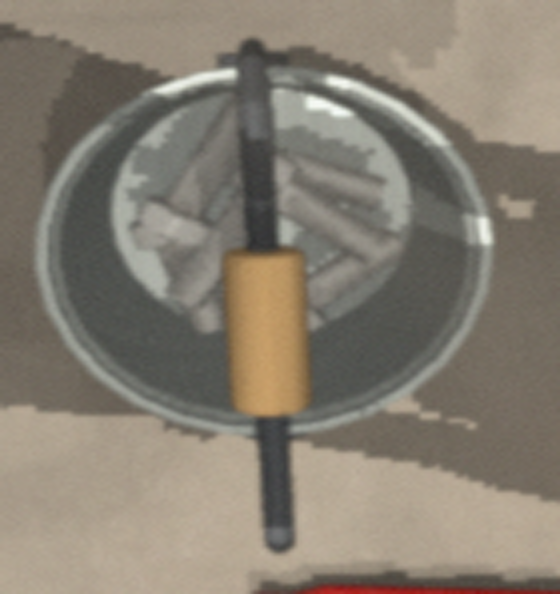

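Call:
arm_command:
  plan: [-1,0.0075,0.0025,-0.15,0.01,-1,0.0075,0.0025,-0.22,0.01,-1,0.0075,0.0025,-0.28,0.01,-1,0.0075,0.0025,-0.305,0.01,-1,0.0075,0.0025,-0.305,0.01,0.3,0.0075,0.0025,-0.305,0.01,1,0.0075,0.0025,-0.305,0.01,1,0.0075,0.0025,-0.305,0.01,1,0.0075,0.0025,-0.305,0.01,1,0.0075,0.0025,-0.305,0.01,1,0.0075,0.0025,-0.305,0.01,1,0.0075,0.0025,-0.305,0.01,1,0.0075,0.0025,-0.305,0.01]
  newtons: 30

```text
time_s: 4.85
ee_pos: [0.6525, -0.1326, 0.3306]
eef_rot: [-3.142, -0.0, 1.557]
force: [-0.1, 1.0, -1.7]
grip_width: 0.0335
```

```bash
python3 - <<'E'
from h import *
o=sensors.get_obs();print({k:np.round(o[k],4) for k in('ee_pos','eef_rot','force','grip_width')})
P=cam("wrist");im=vision.camera("wrist");cv2.imwrite("pics/w2.png",im)
E
```

```text
{'ee_pos': array([ 0.6525, -0.1326,  0.3306]), 'eef_rot': array([-3.1416, -0.    ,  1.5574]), 'force': array([-0.0753,  0.9859, -1.7342]), 'grip_width': np.float64(0.0335)}
```

View pics/w2.png

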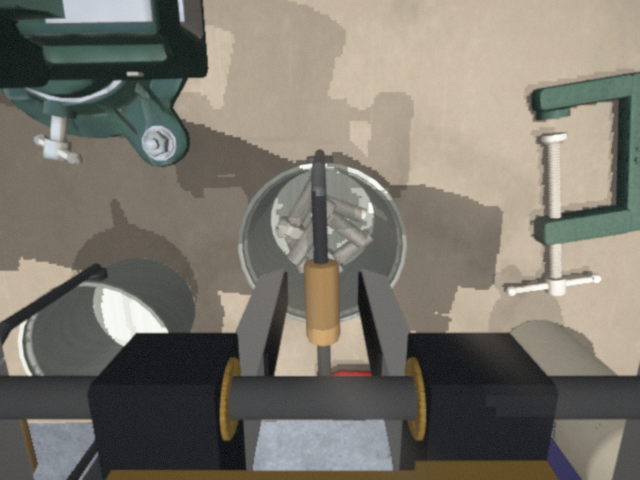

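The jaws are still closing. They straddle the grip, which is at about (321,300), and are centred on it.

Call:
arm_command:
  plan: [1,0,0,0,0,1,0,0,0,0,1,0,0,0,0,1,0,0,0,0,1,0,0,0,0,1,0,0,0,0]

```text
time_s: 5.5
ee_pos: [0.6525, -0.1326, 0.3306]
eef_rot: [3.141, -0.0, 1.557]
force: [1.2, 0.5, -0.1]
grip_width: 0.014
```

Call:
arm_command:
  plan: [1,0,0,0.01,0,1,0,0,0.03,0,1,0,0,0.06,0,1,0,0,0.06,0]

```text
time_s: 5.9
ee_pos: [0.6526, -0.1326, 0.3572]
eef_rot: [3.138, 0.001, 1.557]
force: [0.0, -1.0, -3.2]
grip_width: 0.0142
```

```bash
python3 - <<'E'
from h import *
o=sensors.get_obs();print({k:np.round(o[k],4) for k in('ee_pos','eef_rot','force','moment','grip_width')})
P=cam("wrist");im=vision.camera("wrist");cv2.imwrite("pics/w3.png",im)
im=vision.camera("scene");cv2.imwrite("pics/s3.png",im)
E
```

```text
{'ee_pos': array([ 0.6526, -0.1326,  0.3572]), 'eef_rot': array([3.1383e+00, 8.0000e-04, 1.5574e+00]), 'force': array([ 0.0137, -0.9614, -3.2012]), 'moment': array([-0.1242,  0.0438,  0.0407]), 'grip_width': np.float64(0.0142)}
```

View pics/w3.png

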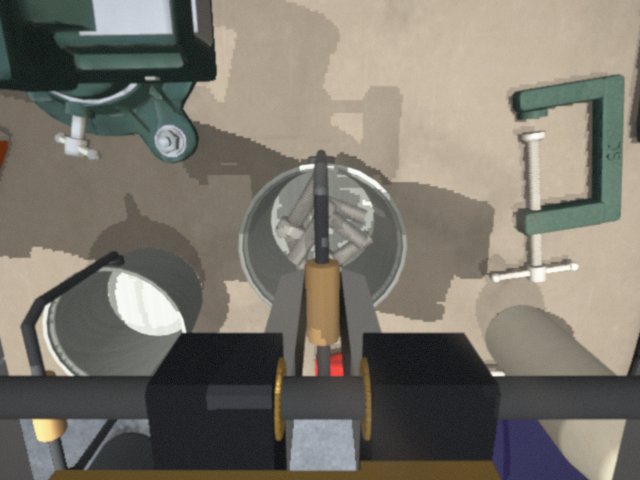

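View pics/s3.png

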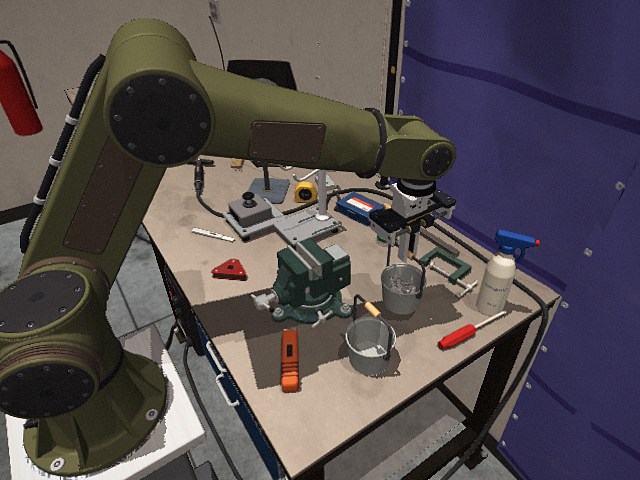

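The pail has been lifted and hangs straight in the jaws. I'll raise it clear of the vise.

Call:
arm_command:
  plan: [1,0,0,0.06,0,1,0,0,0.14,0,1,0,0,0.22,0,1,0,0,0.3,0,1,0,0,0.37,0,1,0,0,0.41,0,1,0,0,0.43,0,1,0,0,0.43,0]

```text
time_s: 6.8
ee_pos: [0.6525, -0.1326, 0.5269]
eef_rot: [3.141, 0.0, 1.557]
force: [-0.2, 0.1, -2.7]
grip_width: 0.0145
```

```bash
python3 - <<'E'
from h import *
o=sensors.get_obs();print({k:np.round(o[k],4) for k in('ee_pos','eef_rot','force','moment','grip_width')})
P=cam("wrist");im=vision.camera("wrist");cv2.imwrite("pics/w4.png",im)
hsv=cv2.cvtColor(im,cv2.COLOR_BGR2HSV)
m=cv2.inRange(hsv,(8,90,60),(28,255,255));m[:, :295]=0;m[:,350:]=0;m[:240]=0;m[365:]=0
ys,xs=np.nonzero(m);print(len(xs),xs.min(),xs.max(),ys.min(),ys.max())
z=o['ee_pos'][2]-.18+.0
for r in (ys.min(),ys.max()): print(plane('',(r,xs.mean()),z+.0075,P))
E
```

```text
{'ee_pos': array([ 0.6525, -0.1326,  0.5269]), 'eef_rot': array([3.1409e+00, 2.0000e-04, 1.5575e+00]), 'force': array([-0.1709,  0.1063, -2.723 ]), 'moment': array([-0.0534,  0.119 ,  0.0121]), 'grip_width': np.float64(0.0145)}
2711 305 339 259 345
[ 0.65476116 -0.10867219  0.3543922 ]
[ 0.65425181 -0.1473557   0.3543922 ]
```

View pics/w4.png

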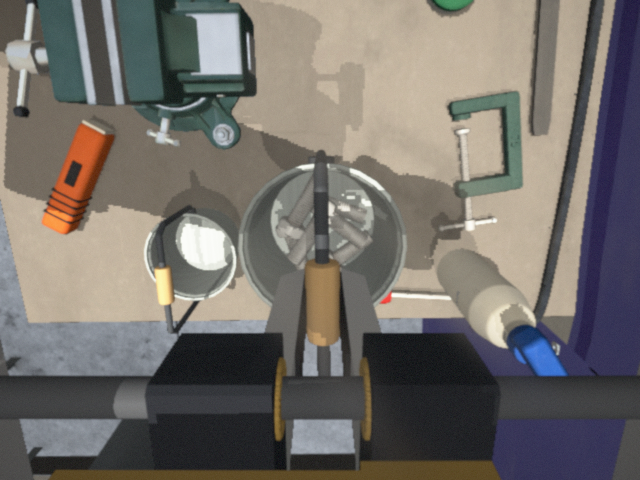

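Call:
arm_command:
  plan: [1,-0.01,0.03,0,0.009,1,-0.02,0.09,0,0.009,1,-0.03,0.17,0,0.009,1,-0.05,0.25,0,0.009,1,-0.06,0.33,0,0.009,1,-0.08,0.41,0,0.009,1,-0.09,0.49,0,0.009,1,-0.11,0.57,0,0.009,1,-0.12,0.65,0,0.009,1,-0.14,0.73,0,0.009,1,-0.14,0.8,0,0.009,1,-0.14,0.86,0,0.009,1,-0.14,0.91,0,0.009,1,-0.14,0.94,0,0.009,1,-0.14,0.955,0,0.009,1,-0.14,0.955,0,0.009,1,-0.14,0.955,0,0.009]

```text
time_s: 8.55
ee_pos: [0.5965, 0.2488, 0.5268]
eef_rot: [3.141, -0.0, 1.576]
force: [0.6, -1.5, -0.6]
grip_width: 0.0141
```

```bash
python3 - <<'E'
from h import *
o=sensors.get_obs();print({k:np.round(o[k],4) for k in('time_s','ee_pos','eef_rot','force','moment','grip_width')})
P=cam("wrist");im=vision.camera("wrist");cv2.imwrite("pics/w5.png",im)
im=vision.camera("scene");cv2.imwrite("pics/s5.png",cv2.resize(im[100:290,190:390],None,fx=4,fy=3,interpolation=cv2.INTER_CUBIC))
im=vision.camera("top");cv2.imwrite("pics/t5.png",im)
print(proj('',[[.575,.29,.23],[.575,.218,.23]],P))
E
```

```text
{'time_s': np.float64(8.55), 'ee_pos': array([0.5965, 0.2488, 0.5268]), 'eef_rot': array([ 3.1412e+00, -2.0000e-04,  1.5759e+00]), 'force': array([ 0.5676, -1.5255, -0.5893]), 'moment': array([-0.3654, -0.0737,  0.1078]), 'grip_width': np.float64(0.0141)}
[[288.28458471 175.53057675]
 [289.94312213 273.97275936]]
```

View pics/w5.png

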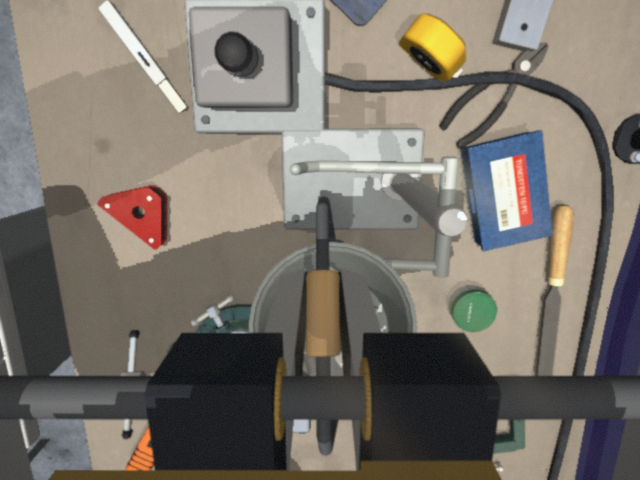

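View pics/s5.png

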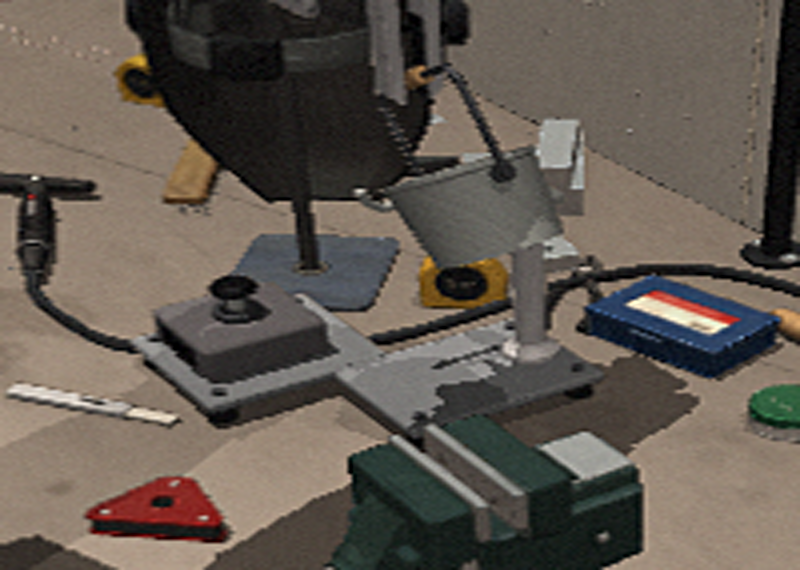

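View pics/t5.png

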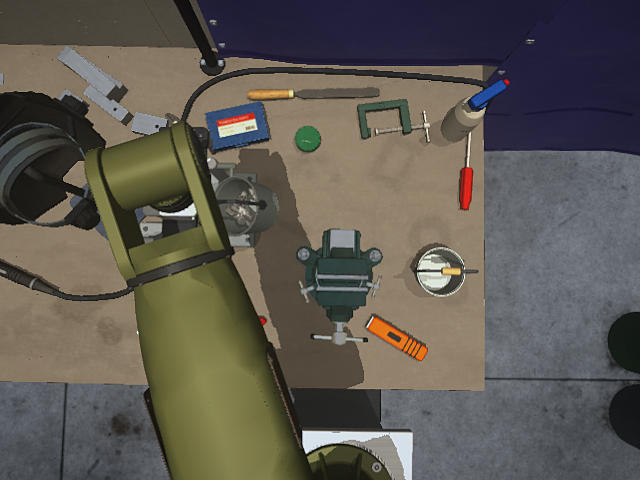

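The pail is tilted about 20° in the pads. I carried it too low: its underside was at 0.197, under the 0.230 tips, so it met the near prong. I'll back off in -y, raise it and check.

Call:
arm_command:
  plan: [1,0,-0.05,0,0,1,0,-0.12,0,0,1,0,-0.2,0.02,0,1,0,-0.25,0.06,0,1,0,-0.25,0.12,0,1,0,-0.25,0.18,0,1,0,-0.25,0.22,0,1,0,-0.25,0.22,0,1,0,-0.25,0.22,0]

```text
time_s: 9.6
ee_pos: [0.5967, 0.1487, 0.6137]
eef_rot: [-3.141, -0.0, 1.576]
force: [0.1, -0.4, -2.8]
grip_width: 0.014
```

```bash
python3 - <<'E'
from h import *
o=sensors.get_obs();print({k:np.round(o[k],4) for k in('time_s','ee_pos','eef_rot','force','moment','grip_width')})
P=cam("wrist");im=vision.camera("wrist");cv2.imwrite("pics/w6.png",im)
im=vision.camera("scene");cv2.imwrite("pics/s6.png",cv2.resize(im[40:290,190:440],None,fx=2.4,fy=2.4,interpolation=cv2.INTER_CUBIC))
E
```

```text
{'time_s': np.float64(9.6), 'ee_pos': array([0.5967, 0.1487, 0.6137]), 'eef_rot': array([-3.1406, -0.    ,  1.5758]), 'force': array([ 0.1487, -0.4181, -2.8466]), 'moment': array([ 0.0989,  0.0887, -0.0437]), 'grip_width': np.float64(0.014)}
```

View pics/w6.png

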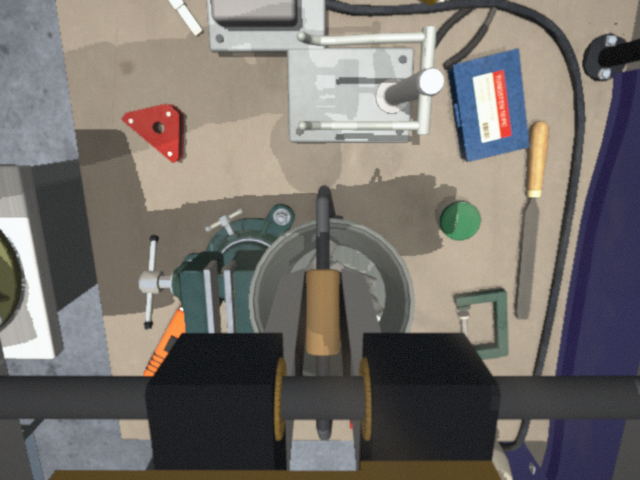

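View pics/s6.png

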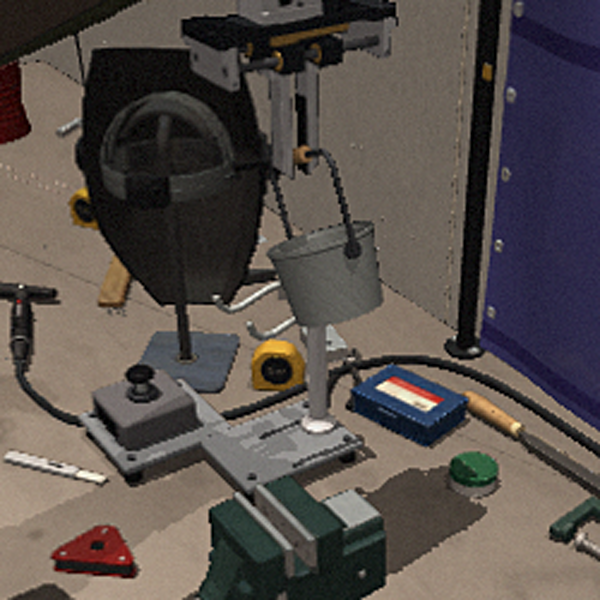

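Still tilted about 0.25 rad. Also, a vertical descent can't work, because the pail is wider than the prong spacing. The hook has to be entered from the front (-x), with the prongs between rim and bar. While the stand is in clear view I'll refine its pose from the wrist camera. Then I'll go back over the free spot and let the pail right itself under a lighter grip.

```bash
python3 - <<'E'
from h import *
im=cv2.imread("pics/w6.png");P=cam("wrist");np.savez("pw6.npz",K=P[0],k=P[1],R=P[2],t=P[3])
cv2.imwrite("pics/w6z.png",cv2.resize(im[0:160,190:450],None,fx=3,fy=3,interpolation=cv2.INTER_CUBIC))
E
```

```text
(no output)
```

View pics/w6z.png

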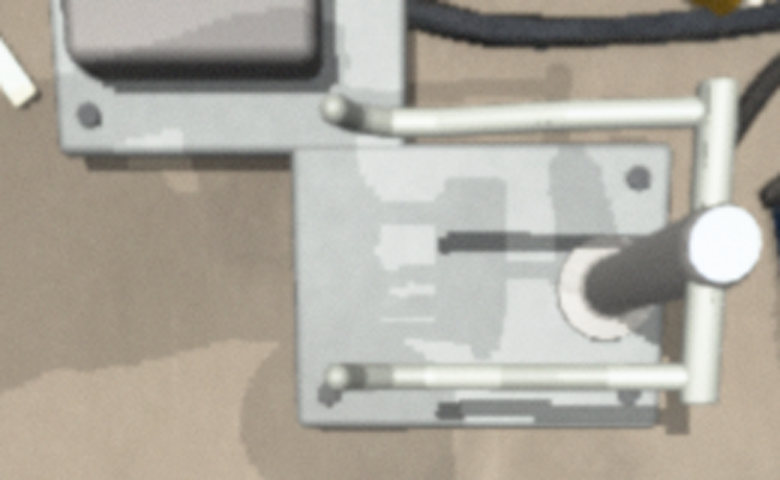

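Call:
arm_command:
  plan: [1,0.02,-0.04,0,0,1,0.04,-0.1,0,0,1,0.06,-0.18,0,0,1,0.08,-0.26,0,0,1,0.1,-0.34,0,0,1,0.12,-0.42,0,0,1,0.14,-0.5,0,0,1,0.14,-0.58,-0.04,0,1,0.14,-0.65,-0.12,0,1,0.14,-0.69,-0.2,0,1,0.14,-0.7,-0.3,0,1,0.14,-0.7,-0.4,0,1,0.14,-0.7,-0.5,0,1,0.14,-0.7,-0.57,0,1,0.14,-0.7,-0.6,0,1,0.14,-0.7,-0.6,0]

```text
time_s: 11.3
ee_pos: [0.6525, -0.1313, 0.373]
eef_rot: [-3.139, -0.001, 1.576]
force: [0.4, -0.6, -1.9]
grip_width: 0.0141
```

Call:
arm_command:
  plan: [1,0,0,0,0,1,0,0,0,0,1,0,0,0,0,1,0,0,0,0,1,0,0,0,0]
  newtons: 10

```text
time_s: 11.8
ee_pos: [0.6525, -0.1306, 0.3751]
eef_rot: [3.141, 0.0, 1.576]
force: [-0.1, -0.2, -2.8]
grip_width: 0.0144
```

```bash
python3 - <<'E'
from h import *
o=sensors.get_obs();print({k:np.round(o[k],4) for k in('time_s','ee_pos','eef_rot','force','moment','grip_width')})
im=vision.camera("scene");cv2.imwrite("pics/s7.png",cv2.resize(im[150:400,300:500],None,fx=2.4,fy=2.4,interpolation=cv2.INTER_CUBIC))
E
```

```text
{'time_s': np.float64(11.8), 'ee_pos': array([ 0.6525, -0.1306,  0.3751]), 'eef_rot': array([3.1410e+00, 3.0000e-04, 1.5764e+00]), 'force': array([-0.1006, -0.1805, -2.8027]), 'moment': array([-0.1613,  0.0637,  0.0599]), 'grip_width': np.float64(0.0144)}
```

View pics/s7.png

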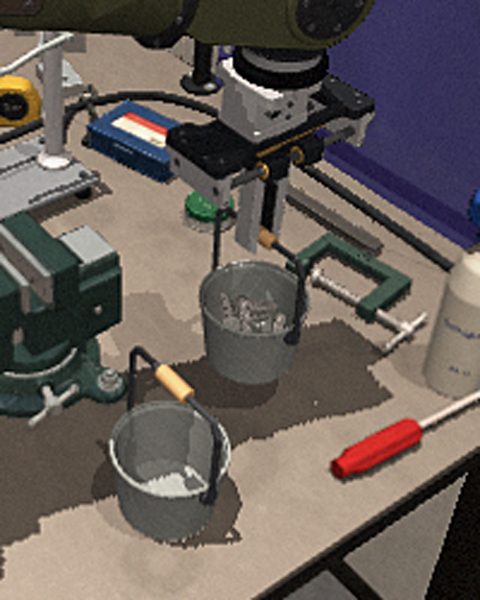

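The pail is upright again. Now the stand pose from the saved wrist picture.

```bash
python3 - <<'E'
from h import *
d=np.load("pw6.npz");P=(d['K'],float(d['k']),d['R'],d['t'])
g=lambda u,v:(v/3,u/3+190)
L=plane('',g(338,105),.228,P);R=plane('',g(338,376),.228,P);C=plane('',g(726,245),.24,P);print(L,R,C)
print('mid',(L+R)/2, 'yaw tips',-np.arctan2(*(L-R)[:2]))
E
sed -n 1,3p /dev/null
python3 - <<'E'
from h import *
P=cam("wrist");im=vision.camera("wrist");o=sensors.get_obs()
cv2.imwrite("pics/w8.png",im)
hsv=cv2.cvtColor(im,cv2.COLOR_BGR2HSV)
m=cv2.inRange(hsv,(8,90,60),(28,255,255));m[:, :300]=0;m[:,345:]=0;m[:240]=0;m[365:]=0
ys,xs=np.nonzero(m);print(ys.min(),ys.max(),xs.mean())
for r in (ys.min(),ys.max()): print(plane('',(r,322),o['ee_pos'][2]-.18+.004,P)-o['ee_pos'])
E
```

```text
[0.58089959 0.29491945 0.228     ] [0.58037119 0.22243021 0.228     ] [0.68777627 0.25800581 0.24      ]
mid [0.58063539 0.25867483 0.228     ] yaw tips -0.007289172433074526
266 364 322.50712143928035
[ 0.00157041  0.01964972 -0.176     ]
[ 0.00181897 -0.02633143 -0.176     ]
```

View pics/w8.png

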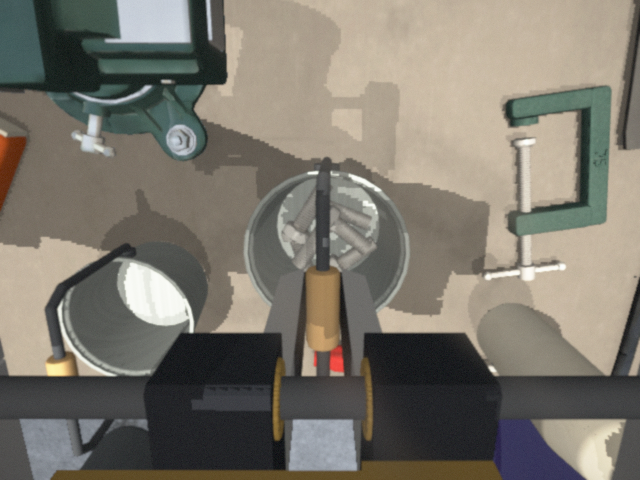

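Call:
arm_command:
  plan: [1,0,0,0.03,0,1,0,0,0.1,0,1,0,0,0.18,0,1,0,0,0.26,0,1,0,0,0.34,0,1,-0.02,0,0.41,0,1,-0.06,0.02,0.45,0,1,-0.12,0.05,0.475,0,1,-0.18,0.1,0.475,0,1,-0.24,0.16,0.475,0,1,-0.3,0.22,0.475,0,1,-0.35,0.29,0.475,0,1,-0.39,0.37,0.475,0,1,-0.42,0.45,0.475,0,1,-0.44,0.52,0.475,0,1,-0.44,0.57,0.475,0,1,-0.44,0.6,0.475,0,1,-0.44,0.6,0.475,0]
  newtons: 15

```text
time_s: 13.7
ee_pos: [0.4764, 0.1102, 0.5652]
eef_rot: [3.141, -0.0, 1.578]
force: [0.4, 0.3, -2.7]
grip_width: 0.0142
```

Call:
arm_command:
  plan: [1,0,0.03,0,0,1,0,0.08,0,0,1,0,0.14,0,0,1,0,0.2,0,0,1,0,0.26,0,0,1,0,0.31,0,0,1,0,0.345,0,0,1,0,0.36,0,0,1,0,0.362,0,0,1,0,0.362,0,0]

```text
time_s: 14.7
ee_pos: [0.4767, 0.2537, 0.5647]
eef_rot: [3.142, 0.0, 1.576]
force: [-0.4, -0.0, -2.6]
grip_width: 0.0145
```

```bash
python3 - <<'E'
from h import *
o=sensors.get_obs();print({k:np.round(o[k],4) for k in('time_s','ee_pos','eef_rot','force','moment','grip_width')})
im=vision.camera("scene");cv2.imwrite("pics/s9.png",cv2.resize(im[40:290,170:420],None,fx=2.4,fy=2.4,interpolation=cv2.INTER_CUBIC))
im=vision.camera("wrist");cv2.imwrite("pics/w9.png",im)
P=cam("wrist");e=o['ee_pos'];print(proj('',[[.578,.2925,.23],[.578,.2205,.23],[.687,.2565,.24]],P))
E
```

```text
{'time_s': np.float64(14.7), 'ee_pos': array([0.4767, 0.2537, 0.5647]), 'eef_rot': array([3.1416e+00, 2.0000e-04, 1.5758e+00]), 'force': array([-0.4456, -0.0239, -2.5546]), 'moment': array([-0.0468,  0.0628,  0.013 ]), 'grip_width': np.float64(0.0145)}
[[450.21934091 172.63471244]
 [442.56176244 260.13577925]
 [589.45805086 221.24074371]]
```

View pics/s9.png

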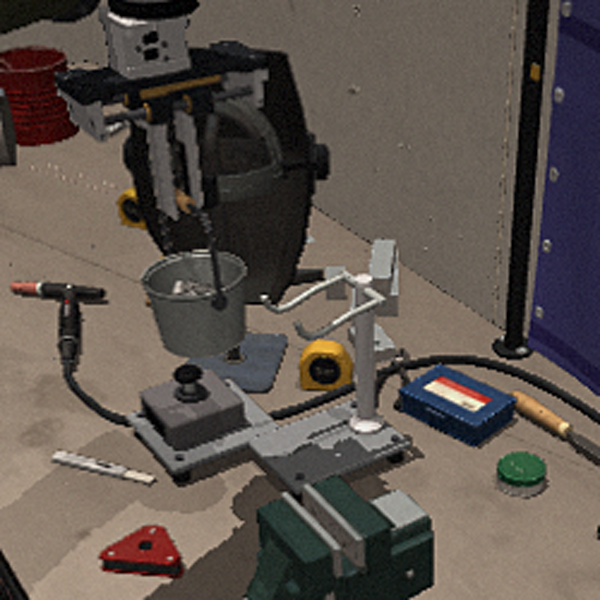

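View pics/w9.png

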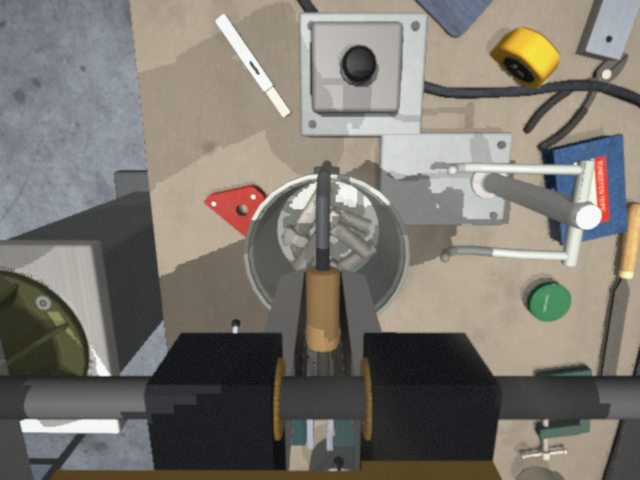

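The pail is upright in front of the hook. The tips show at (453,170) and (445,255), within about 4 mm of the estimate. I'll lower it to entry height.

Call:
arm_command:
  plan: [1,0,0.003,-0.04,0,1,0,0.003,-0.1,0,1,0,0.003,-0.17,0,1,0,0.003,-0.24,0,1,0,0.003,-0.29,0,1,0,0.003,-0.32,0,1,0,0.003,-0.33,0,1,0,0.003,-0.33,0,1,0,0.003,-0.33,0]

```text
time_s: 15.7
ee_pos: [0.4766, 0.2553, 0.4338]
eef_rot: [3.14, -0.001, 1.576]
force: [-0.7, -0.4, -2.8]
grip_width: 0.014
```

```bash
python3 - <<'E'
from h import *
o=sensors.get_obs();print({k:np.round(o[k],4) for k in('time_s','ee_pos','eef_rot','force','moment','grip_width')})
im=vision.camera("scene");cv2.imwrite("pics/s10.png",cv2.resize(im[100:260,220:350],None,fx=4.5,fy=3.7,interpolation=cv2.INTER_CUBIC))
im=vision.camera("wrist");cv2.imwrite("pics/w10.png",im)
P=cam("wrist");e=o['ee_pos'];print(proj('',[[.578,.2925,.23],[.578,.2205,.23],[.687,.2565,.24]],P))
E
```

```text
{'time_s': np.float64(15.7), 'ee_pos': array([0.4766, 0.2553, 0.4338]), 'eef_rot': array([ 3.1401e+00, -7.0000e-04,  1.5762e+00]), 'force': array([-0.7114, -0.426 , -2.7746]), 'moment': array([-0.0506,  0.043 , -0.0374]), 'grip_width': np.float64(0.014)}
[[535.19545192 211.64220661]
 [515.02695411 348.41402791]
 [764.8671171  292.19065656]]
```

View pics/s10.png

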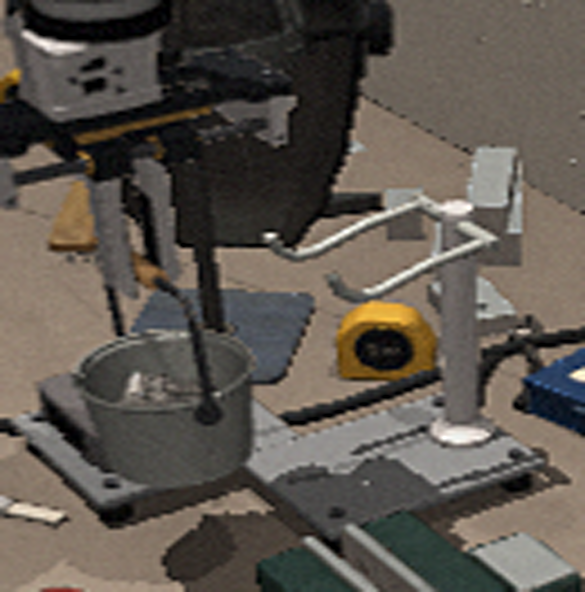

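View pics/w10.png

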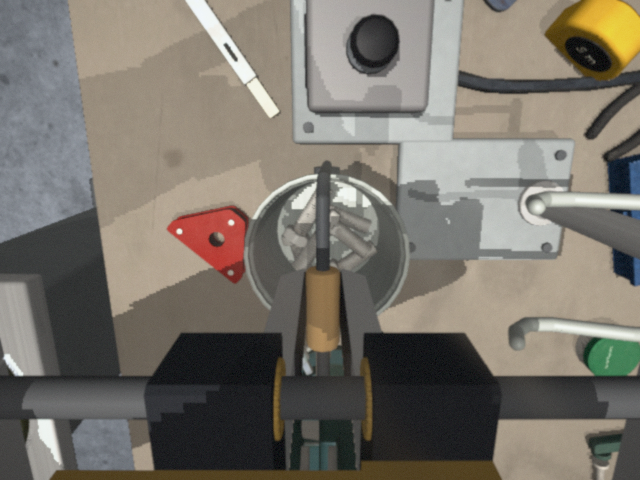

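Tips at (537,205) and (518,337), with the bar level and above them. Now inserting over the prongs.

Call:
arm_command:
  plan: [1,0.02,0.003,0,-0.002,1,0.05,0.004,0,-0.002,1,0.09,0.004,0,-0.002,1,0.13,0.004,0,-0.002,1,0.17,0.004,0,-0.002,1,0.21,0.004,0,-0.002,1,0.25,0.004,0,-0.002,1,0.28,0.004,0,-0.002,1,0.3,0.004,0,-0.002,1,0.307,0.004,0,-0.002,1,0.307,0.004,0,-0.002]

```text
time_s: 16.9
ee_pos: [0.5995, 0.257, 0.4325]
eef_rot: [-3.141, 0.0, 1.572]
force: [0.1, 0.3, -2.8]
grip_width: 0.0142
```

```bash
python3 - <<'E'
from h import *
o=sensors.get_obs();print({k:np.round(o[k],4) for k in('time_s','ee_pos','eef_rot','force','moment','grip_width')})
im=vision.camera("scene");cv2.imwrite("pics/s11.png",cv2.resize(im[100:260,220:350],None,fx=4.5,fy=3.7,interpolation=cv2.INTER_CUBIC))
im=vision.camera("wrist");cv2.imwrite("pics/w11.png",im)
E
```

```text
{'time_s': np.float64(16.9), 'ee_pos': array([0.5995, 0.257 , 0.4325]), 'eef_rot': array([-3.1414,  0.    ,  1.5719]), 'force': array([ 0.058 ,  0.2639, -2.8214]), 'moment': array([-0.0726,  0.1069, -0.0373]), 'grip_width': np.float64(0.0142)}
```

View pics/s11.png

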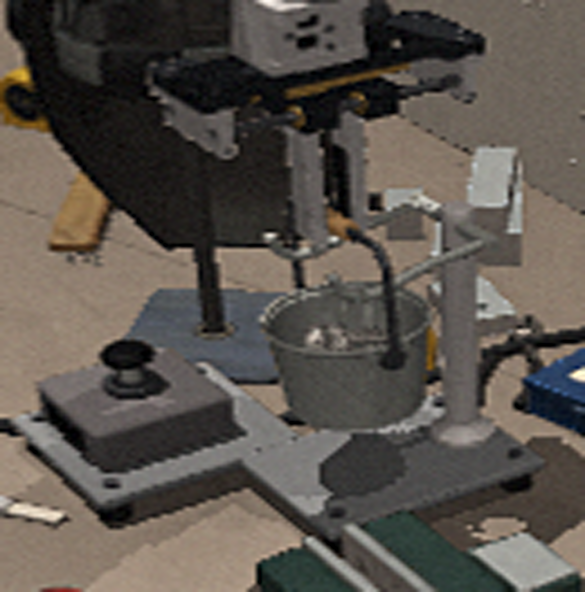

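View pics/w11.png

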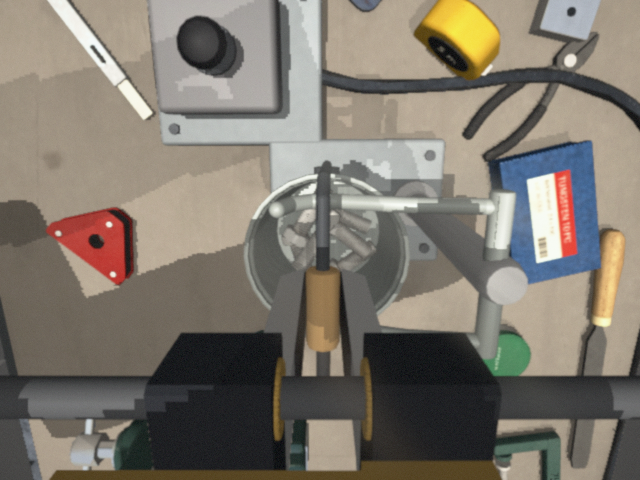

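The bar is above both prongs, with the visible prong crossing under it at (322,205). The picture suggests moving about 3 mm in +y. I'll do that and lower gently.

Call:
arm_command:
  plan: [1,0,0.008,-0.01,0,1,0,0.008,-0.03,0,1,0,0.008,-0.05,0,1,0,0.008,-0.07,0,1,0,0.008,-0.085,0,1,0,0.008,-0.092,0,1,0,0.008,-0.092,0,1,0,0.008,-0.092,0]

```text
time_s: 17.8
ee_pos: [0.5993, 0.2602, 0.3961]
eef_rot: [3.141, -0.0, 1.572]
force: [-1.8, 0.4, -0.5]
grip_width: 0.0145
```

```bash
python3 - <<'E'
from h import *
o=sensors.get_obs();print({k:np.round(o[k],4) for k in('time_s','ee_pos','eef_rot','force','moment','grip_width')})
im=vision.camera("scene");cv2.imwrite("pics/s12.png",cv2.resize(im[100:260,220:350],None,fx=4.5,fy=3.7,interpolation=cv2.INTER_CUBIC))
im=vision.camera("wrist");cv2.imwrite("pics/w12.png",im)
E
```

```text
{'time_s': np.float64(17.8), 'ee_pos': array([0.5993, 0.2602, 0.3961]), 'eef_rot': array([ 3.1412e+00, -2.0000e-04,  1.5721e+00]), 'force': array([-1.8068,  0.4074, -0.5276]), 'moment': array([-0.0107,  0.2095, -0.0172]), 'grip_width': np.float64(0.0145)}
```

View pics/s12.png

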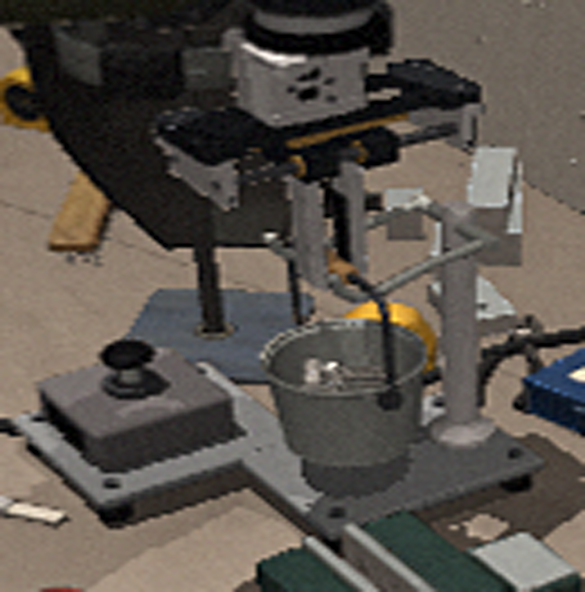

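View pics/w12.png

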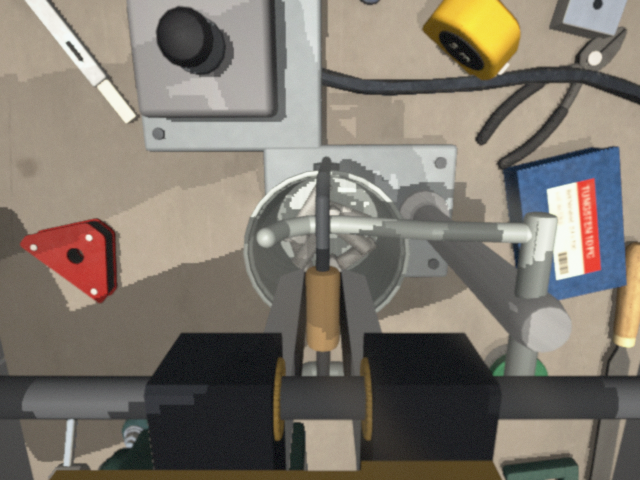

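The prongs are taking the load: the vertical force is near zero and there's -1.8 N in x, so the valley lies slightly toward -x. I'll shift and lower 2 mm, then release.

Call:
arm_command:
  plan: [1,-0.005,0,-0.004,0,1,-0.005,0,-0.006,0,1,-0.005,0,-0.006,0]

```text
time_s: 18.2
ee_pos: [0.5973, 0.2601, 0.3956]
eef_rot: [3.138, -0.001, 1.572]
force: [-0.6, -1.5, 10.7]
grip_width: 0.0147
```

Call:
arm_command:
  plan: [0.5,0,0,0,0,0.2,0,0,0,0,0,0,0,0,0,-0.3,0,0,0,0,-0.3,0,0,0,0,-0.3,0,0,0,0,-0.3,0,0,0,0,-0.3,0,0,0,0]

```text
time_s: 19.0
ee_pos: [0.5973, 0.2602, 0.3934]
eef_rot: [-3.142, -0.0, 1.572]
force: [0.1, 0.0, -0.0]
grip_width: 0.061
```

```bash
python3 - <<'E'
from h import *
o=sensors.get_obs();print({k:np.round(o[k],4) for k in('time_s','ee_pos','eef_rot','force','moment','grip_width')})
im=vision.camera("scene");cv2.imwrite("pics/s13.png",cv2.resize(im[100:260,220:350],None,fx=4.5,fy=3.7,interpolation=cv2.INTER_CUBIC))
im=vision.camera("wrist");cv2.imwrite("pics/w13.png",im)
E
```

```text
{'time_s': np.float64(19.0), 'ee_pos': array([0.5973, 0.2602, 0.3934]), 'eef_rot': array([-3.1416, -0.    ,  1.5721]), 'force': array([ 0.1236,  0.0282, -0.0394]), 'moment': array([-0.0801,  0.0817, -0.0017]), 'grip_width': np.float64(0.061)}
```

View pics/s13.png

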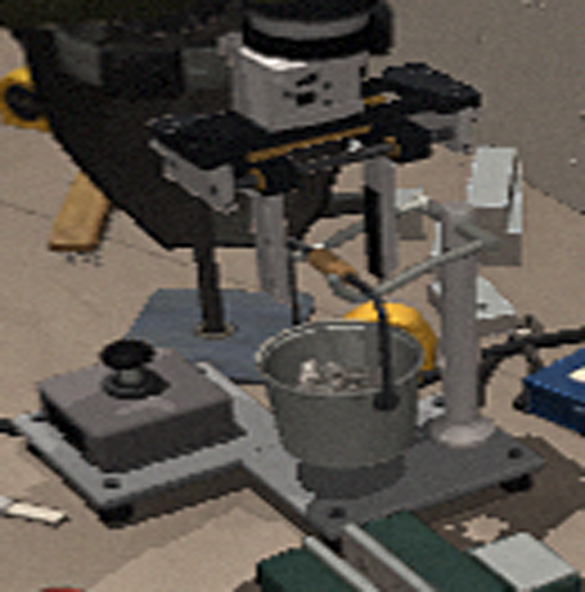

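View pics/w13.png

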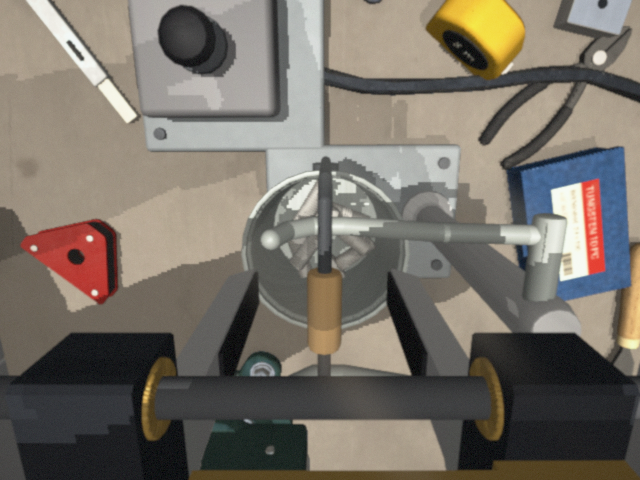

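The pail hangs on both prongs, level and free between the open fingers at (323,310). I'll raise the arm clear and go toward the plunger.

Call:
arm_command:
  plan: [-0.3,0,0,0.03,0,-0.3,0,0,0.08,0,-0.3,0,0,0.15,0,-0.3,0,0,0.24,0,-0.3,0,0,0.32,0,0,-0.05,0.05,0.32,0,0.5,-0.15,0.12,0.32,0,1,-0.21,0.15,0.32,0,1,-0.21,0.15,0.32,0,1,-0.21,0.15,0.32,0,1,-0.21,0.15,0.32,0]

```text
time_s: 20.2
ee_pos: [0.5139, 0.3197, 0.5218]
eef_rot: [3.141, -0.0, 1.571]
force: [0.3, -0.2, 0.2]
grip_width: 0.0167
```

```bash
python3 - <<'E'
from h import *
o=sensors.get_obs();print({k:np.round(o[k],4) for k in('time_s','ee_pos','eef_rot','force','moment','grip_width')})
P=cam("wrist")
im=vision.camera("wrist");cv2.imwrite("pics/w14.png",im)
im=vision.camera("scene");cv2.imwrite("pics/s14.png",cv2.resize(im[40:290,170:420],None,fx=2.4,fy=2.4,interpolation=cv2.INTER_CUBIC))
for d in vision.pinpoint("plunger_top","wrist")[:2]: print(d['at'],d['confidence'],plane("wrist",d['at'],.109,P))
print(proj('',[.512,.385,.109],P))
E
```

```text
{'time_s': np.float64(20.2), 'ee_pos': array([0.5139, 0.3197, 0.5218]), 'eef_rot': array([ 3.1412, -0.    ,  1.5713]), 'force': array([ 0.343 , -0.1775,  0.1706]), 'moment': array([-0.07  ,  0.0578, -0.0248]), 'grip_width': np.float64(0.0167)}
[132.4, 322.5] 0.85 [0.51619101 0.38656147 0.109     ]
[[318.06929497 134.09459634]]
```

View pics/w14.png

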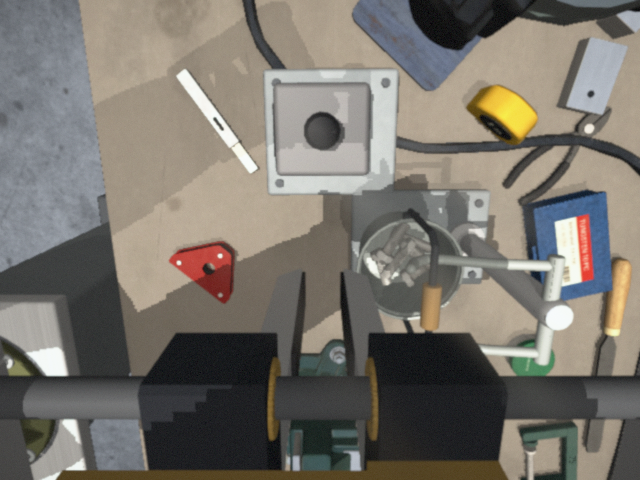

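View pics/s14.png

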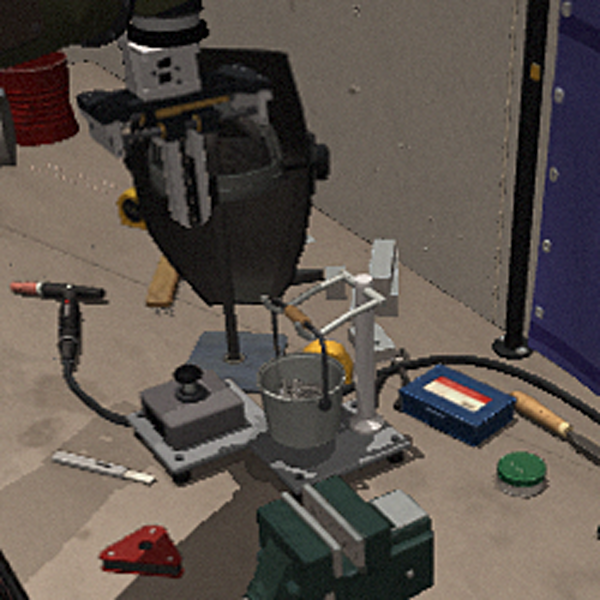

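Plunger at (322,131) in the wrist view. I want a closer look at how the bail sits before pressing.

```bash
python3 - <<'E'
from h import *
im=vision.camera("wrist");cv2.imwrite("pics/w15.png",cv2.resize(im[180:380,340:600],None,fx=3,fy=3,interpolation=cv2.INTER_CUBIC))
im=vision.camera("scene");cv2.imwrite("pics/s15.png",cv2.resize(im[140:250,250:350],None,fx=5.4,fy=5.4,interpolation=cv2.INTER_CUBIC))
P=cam("wrist");print(proj('',[[.575,.296,.23],[.575,.224,.23],[.597,.26,.213],[.597,.315,.2],[.597,.224,.21],[.597,.296,.21]],P)-[340,180])
E
```

```text
[[ 65.40324647  87.61124108]
 [ 60.19922994 176.52624758]
 [ 86.75614655 123.4709358 ]
 [ 87.45440143  50.95168053]
 [ 82.75865921 162.64698297]
 [ 89.02632358  78.43882792]]
```

View pics/w15.png

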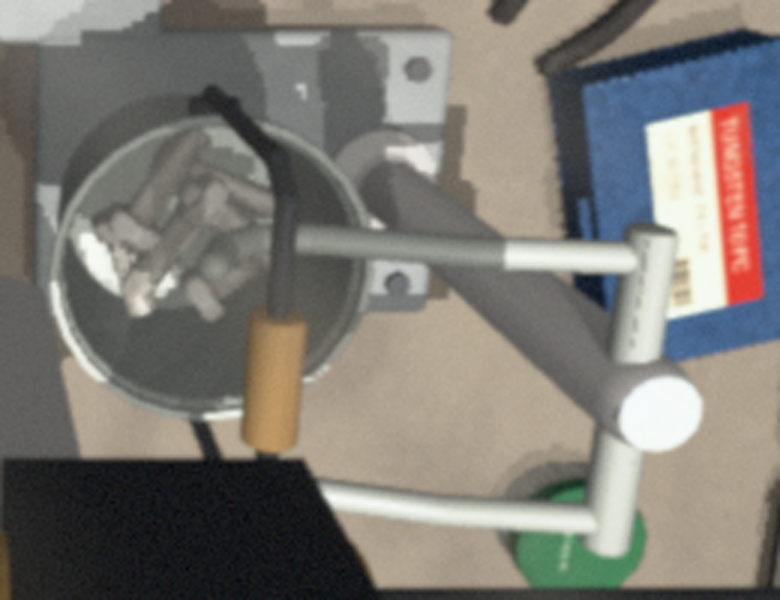

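View pics/s15.png

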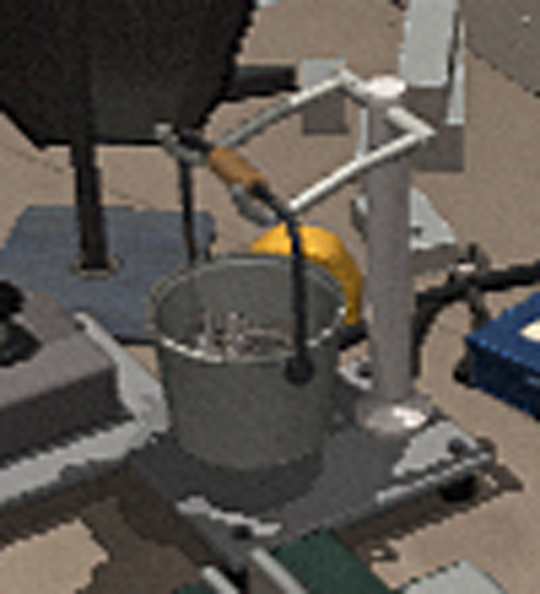

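```bash
python3 - <<'E'
from h import *
P=cam("wrist");S=cam("scene")
print(tri([ray('',(306.7,430.5),P),ray('',(140+168/5.4,250+235/5.4),S)]))
print(tri([ray('',(131,322.5),P),ray('',(194.6,248.4),S)]))
print(plane('',(131,322.5),.109,P))
E
```

```text
(array([0.60003127, 0.25788317, 0.21466646]), [np.float64(0.0004028022194567588), np.float64(0.0004028022194566128)])
(array([0.51644138, 0.38754268, 0.10364833]), [np.float64(0.0006433832569900971), np.float64(0.0006433832569902894)])
[0.51583633 0.38790492 0.109     ]
```

```bash
python3 - <<'E'
from h import *
T=cam("top")
for z in (.15,.3,.4): print(z,[np.round(plane('',(r,c),z,T)[:2],3) for r,c in((150,105),(190,95),(212,98),(225,75))])
im=vision.camera("top");cv2.imwrite("pics/t16.png",im[80:320,0:320])
E
```

```text
0.15 [array([0.725, 0.486]), array([0.644, 0.501]), array([0.6  , 0.492]), array([0.573, 0.536])]
0.3 [array([0.688, 0.423]), array([0.619, 0.436]), array([0.582, 0.429]), array([0.559, 0.466])]
0.4 [array([0.664, 0.382]), array([0.603, 0.393]), array([0.57 , 0.387]), array([0.55, 0.42])]
```

View pics/t16.png

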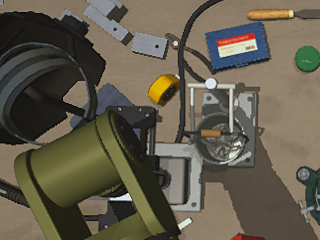

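```bash
python3 - <<'E'
from h import *
S=cam("scene");T=cam("top")
print(tri([ray('',(212,84),T),ray('',(106,224),S)]))
print(tri([ray('',(100,72),T),ray('',(105,303),S)]))
for z in(.1,.2,.3,.4,.5): print(z,proj('',plane('',(212,84),z,T),S),proj('',plane('',(150,105),z,T),S))
im=cv2.imread("pics/scene0.png");cv2.imwrite("pics/sh.png",cv2.resize(im[40:220,190:340],None,fx=4,fy=3.3))
im=cv2.imread("pics/w9.png")
E
```

```text
(array([0.54376273, 0.44507318, 0.34681008]), [np.float64(0.034808017460923525), np.float64(0.034808017460923636)])
(array([0.78021328, 0.49532217, 0.28022307]), [np.float64(0.0008967689520445163), np.float64(0.0008967689520447636)])
0.1 [[252.14708452 166.12884167]] [[292.68524154 159.50834856]]
0.2 [[251.48870848 143.84143363]] [[290.90794744 137.92669471]]
0.3 [[250.71198122 118.07352435]] [[288.84398817 112.93538739]]
0.4 [[249.78209891  87.91887575]] [[286.41638281  83.63697763]]
0.5 [[248.64927659  52.11786347]] [[283.51727539  48.7804909 ]]
```

View pics/sh.png

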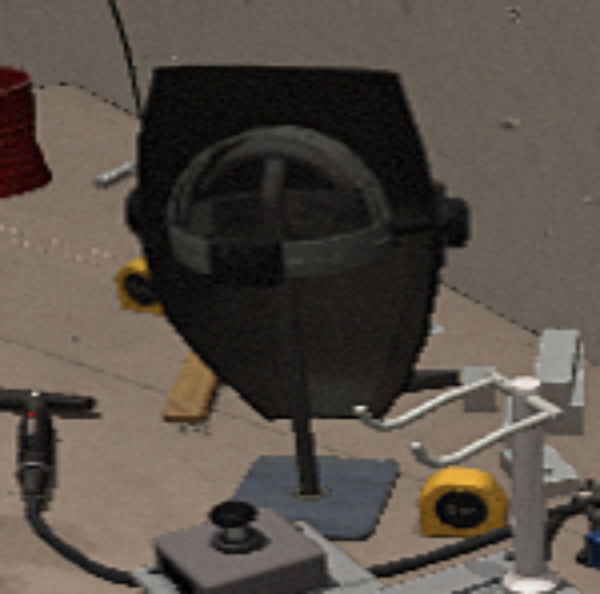

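The helmet's headband knob is near (0.58, 0.43, 0.30). I'll turn the gripper -10° for clearance and press slightly on the near side of the plunger head.

Call:
arm_command:
  plan: [1,-0.01,0.05,0,-0.083,1,-0.01,0.11,0,-0.083,1,-0.01,0.153,0,-0.083,1,-0.01,0.153,-0.08,-0.083,1,-0.01,0.153,-0.16,-0.083,1,-0.01,0.153,-0.24,-0.083,1,-0.01,0.153,-0.32,-0.083,1,-0.01,0.153,-0.4,-0.083,1,-0.01,0.153,-0.45,-0.083,1,-0.01,0.153,-0.47,-0.083,1,-0.01,0.153,-0.47,-0.083]

```text
time_s: 21.6
ee_pos: [0.5095, 0.3813, 0.3328]
eef_rot: [-3.141, 0.001, 1.398]
force: [-0.3, 0.3, -0.4]
grip_width: 0.0007
```

```bash
python3 - <<'E'
from h import *
o=sensors.get_obs();print({k:np.round(o[k],4) for k in('time_s','ee_pos','eef_rot','force','moment','grip_width')})
im=vision.camera("scene");cv2.imwrite("pics/s17.png",cv2.resize(im[100:260,200:350],None,fx=4.5,fy=3.7,interpolation=cv2.INTER_CUBIC))
im=vision.camera("wrist");cv2.imwrite("pics/w17.png",im)
E
```

```text
{'time_s': np.float64(21.6), 'ee_pos': array([0.5095, 0.3813, 0.3328]), 'eef_rot': array([-3.1406e+00,  9.0000e-04,  1.3980e+00]), 'force': array([-0.3217,  0.2823, -0.4161]), 'moment': array([-0.1046,  0.0818,  0.0291]), 'grip_width': np.float64(0.0007)}
```

View pics/s17.png

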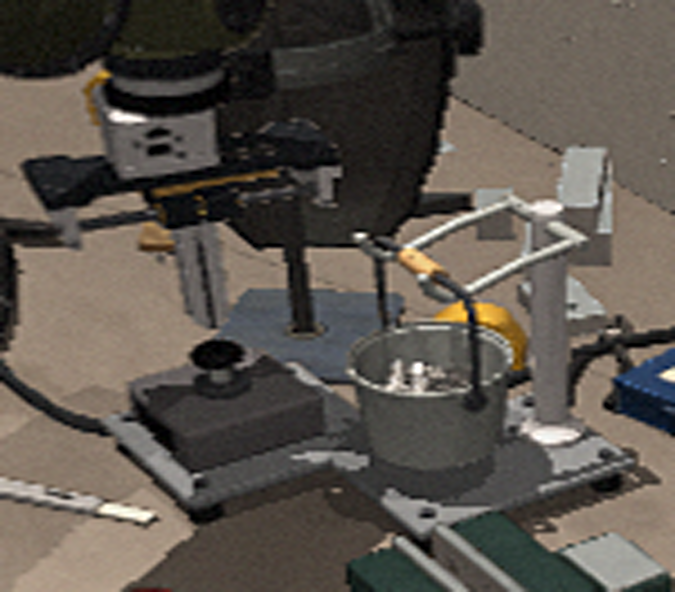

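View pics/w17.png

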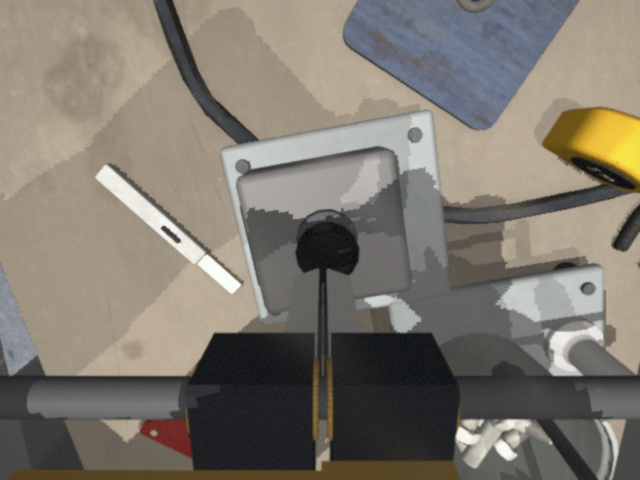

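The fingertips are over the head at about (326,262), and the pail hangs undisturbed. Pressing now.

Call:
arm_command:
  plan: [1,0.006,0.003,-0.03,0,1,0.006,0.003,-0.055,0,1,0.006,0.003,-0.07,0,1,0.006,0.003,-0.083,0,1,0.006,0.003,-0.092,0,1,0.006,0.003,-0.098,0,1,0.006,0.003,-0.1,0,1,0.006,0.003,-0.1,0]

```text
time_s: 22.5
ee_pos: [0.5117, 0.3826, 0.2957]
eef_rot: [3.14, -0.001, 1.398]
force: [-6.5, -5.3, 19.5]
grip_width: 0.0006
```

```bash
python3 - <<'E'
from h import *
o=sensors.get_obs();print({k:np.round(o[k],4) for k in('time_s','ee_pos','eef_rot','force','moment')})
im=vision.camera("scene");cv2.imwrite("pics/s18.png",cv2.resize(im[100:260,200:350],None,fx=4.5,fy=3.7,interpolation=cv2.INTER_CUBIC))
E
```

```text
{'time_s': np.float64(22.5), 'ee_pos': array([0.5117, 0.3826, 0.2957]), 'eef_rot': array([ 3.1401e+00, -1.3000e-03,  1.3984e+00]), 'force': array([-6.455 , -5.3082, 19.4896]), 'moment': array([-1.031 ,  1.4279, -0.0316])}
```

View pics/s18.png

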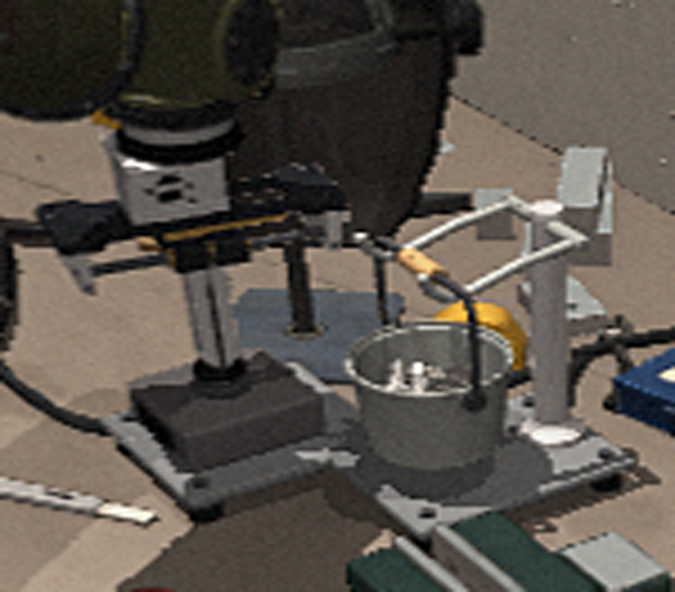

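19.5 N upward, with the tip at 0.097 m, means it's at the stop (12 mm travel against an 8 N spring). The moments place the force at the fingertips. I'll hold briefly, then retract.

Call:
arm_command:
  plan: [1,0,0,-0.002,0,1,0,0,-0.002,0,1,0,0,0.01,0,1,0,0,0.04,0,1,0,0,0.1,0,1,0,0,0.2,0,1,0,0,0.3,0,1,0,0,0.42,0,1,0,0,0.5,0,1,-0.05,-0.02,0.5,0,1,-0.1,-0.05,0.5,0,1,-0.2,-0.1,0.5,0,1,-0.2,-0.1,0.5,0,1,-0.2,-0.1,0.5,0]

```text
time_s: 23.95
ee_pos: [0.4313, 0.3424, 0.4942]
eef_rot: [3.141, -0.001, 1.398]
force: [-0.7, 0.4, 0.5]
grip_width: 0.0005
```

```bash
python3 - <<'E'
from h import *
o=sensors.get_obs();print({k:np.round(o[k],4) for k in('time_s','ee_pos','force')})
im=vision.camera("scene");cv2.imwrite("pics/s19.png",cv2.resize(im[100:300,200:350],None,fx=4.5,fy=3,interpolation=cv2.INTER_CUBIC))
im=vision.camera("top");cv2.imwrite("pics/t19.png",im)
for n,c in(("bolt_pail_grip","scene"),("plunger_top","scene")):
  for d in vision.pinpoint(n,c)[:1]: print(n,d['at'],d['confidence'])
E
```

```text
{'time_s': np.float64(23.95), 'ee_pos': array([0.4313, 0.3424, 0.4942]), 'force': array([-0.7475,  0.3985,  0.4702])}
bolt_pail_grip [172.7, 289.6] 0.9
plunger_top [188.8, 245.5] 0.66
```

View pics/s19.png

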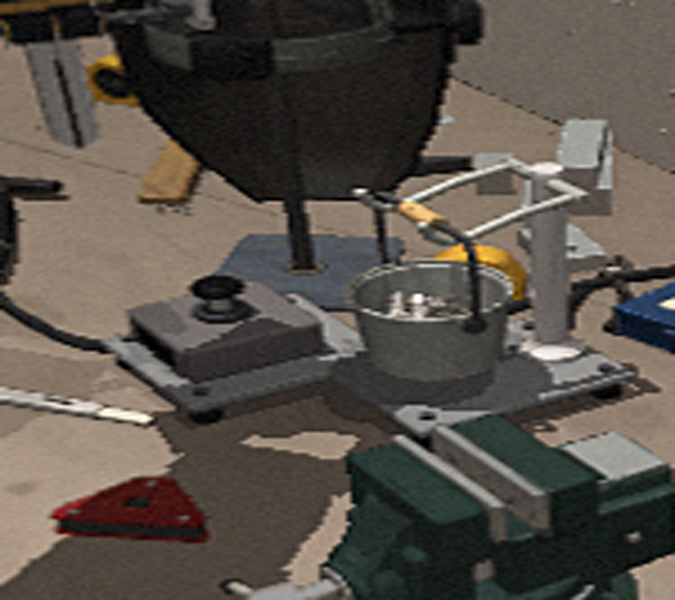

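View pics/t19.png

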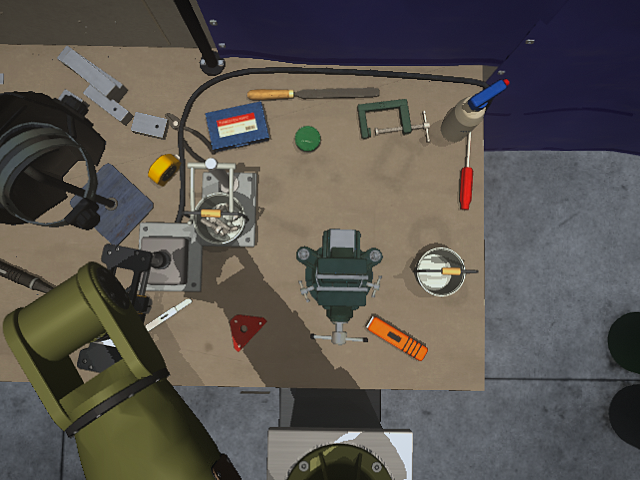

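The plunger is back up. The pail hangs at rest in the hook, with its grip at (211,213) in the top view. The empty pail, magnet and tin are where they were. Handing in.

```bash
python3 - <<'E'
from station import job
print(job.hand_in())
E
```

```text
the job is handed in; nothing more can be done
None
```

The bolt pail hangs by its bail on both prongs of the hook, let go. I pressed the plunger to its stop and let it come back up, then handed the job in at about 24 s. The hand-in reports no verdict.

**Went wrong on the way:** I first carried the pail too low, and it touched the near prong. That tilted it about 0.25–0.35 rad in the fingers, below the 0.8 rad limit. I backed off, let it swing upright under a lighter grip, and came in from the front of the hook instead.

**Last checks:**
- **Pail:** before the press, the grip centre measured about (0.600, 0.258, 0.215), within a few mm of the hook seat. In the final pictures the pail still hangs there and looks upright.
- **Plunger:** the press ended at 19.5 N, above the 8 N spring force, with the fingertips at 0.097 m, so it was at the stop. There was also about 8 N sideways, which the moments put at the fingertips. The last picture shows the plunger up, but I judged its return only by eye.
- **Bystanders:** the empty pail, magnet and tin look unmoved in the top view.
- **Disagreement:** the fixed and wrist cameras differed by up to 4–5 mm on the stand's position. I used a value in between, and corrected it by about 3 mm from the wrist view at the hook.

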